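# Find the 15 mm folding bar by pinch and seat it in the sprung holder

### The arm

A 6-joint arm with a two-finger parallel gripper is mounted at the origin on the work surface. World frame = base frame: x ahead of the robot, y to its left, z up, the work surface at z = 0. Lengths are in m, angles in rad, forces in N, time in s.
With the tool pointing down it reaches from about 0.375 to 0.9 m from the base axis. Payload 3.1 kg.
Tool frame: the origin (TCP) lies on the centre line of the jaws, within the pads' length; the fingertips stand 8 mm ahead of it and the grasp point (between the pads) lies 11 mm behind it; z points along the fingers, y is the line along which they close (so a half turn about z gives the same grasp; the last joint's range is limited). The gripper opens to 87 mm and grips with 3 to 60 N. Pads are 19 mm wide; open, the fingers measure 117 mm over their backs; the gripper's body (75 mm by 190 mm) begins 51 mm behind the grasp point.
Start: joints at [1.149, 0.527, 1.433, -0, 1.181, -0.178], TCP at [0.151, 0.607, 0.231] pointing down, gripper open.
Joint ranges: [-3.08, 3.08], [-0.75, 2.2], [0.22, 2.44], [-1.43, 4.57], [0, 2.65], [-2.85, 2.85]. Speed limits (rad/s): [2.79, 2.79, 3.14, 3.14, 3.14, 3.14].

### API

Orientations are given as a unit quaternion [x, y, z, w].
In Python, from rig import robot gives the robot as it stands. The module is installed in compiled form; this text tells all that it offers.
- The arm moves only by the tool send_rows, never from a script. Its argument "increments" is one flat list of numbers, 7 for each row, row after row: the turn, a rotation vector about the world's x, y, z in rad, then the shift along the world's x, y, z in cm, then the opening, from 0 (shut) to 1 (fully open). A call has 1 to 20 rows; each row shifts and turns the commanded pose from where the row before left it; what a row does not reach is not made up. A row lasts 1/12 s, in which the tool goes at most 41.7 mm and 7.16 degrees, less where a joint would pass 70% of its speed; a pose out of reach is approached as far as the arm can. A call is refused whole if a number of a shift passes 4.17 or a number of a turn 0.125, either way. A call with a gripper value outside its range is refused whole. The fingers move at their own pace and stop on an object; "newtons" is the grip in N (left out, the last holds). Time passes only in rows, so rows that do not move let the fingers close. It gives the time, the measured TCP pose, the force, the opening and the grip force at its end, in the units of the state.
- robot.get_obs(): the state, without advancing time (a new reading comes with each control period).
- robot.camera(name): name is "side" or "top" or "wrist"; returns a dict with "image" (480x640x3 uint8, red, green, blue), "range_z" (480x640 float32, m along the optical axis (not along the pixel's ray), 0 where there is no reading), "fx", "fy", "cx", "cy" (pixels), "R" (3x3) and "t" (3): a world point X has camera coordinates R X + t. Camera axes: x right, y down, z forward; pixel columns grow to the right and rows downward; lengths in m; the calibration is good to about 2 mm. A picture is of the moment at which its call begins.
- robot.hand_in(): hands the job in; it is judged then, once.
The state is a dict: "time": time; "q": joint angles; "joint_velocities": joint speeds; "joint_torque": joint torques, N m; "position": TCP position; "tool_rot": TCP orientation; "ft_force": force on the tool from outside, world axes, zero at the start; "moment": the same for the moment, N m; "grip_width": finger opening in m; "grip_force": force on a finger pad.
Only numpy, scipy, OpenCV 4.12 (cv2) and the standard library are available. Lean on these libraries where they do the work, as an engineer would, in place of code of your own. Each camera call takes 0.05 s, during which the arm holds its last target. There are 200 camera calls.

### The job

Three steel folding bars of different thickness stand in the wooden rack: find the 15 mm one by pinching, without trying the wrong ones in the holder. Press it down between the cheek and the sprung jaw, a good two centimetres short of the end stop, until it is fully home and bears firmly on the slot's floor, about 20 N over the jaw's friction, for half a second; ease off and slide it along, still home, until it bears as firmly on the stop for half a second, then let go. Never load the floor or the stop with more than about 40 N, and leave the other two bars standing in the rack and everything else where it is.

Things in the scene. Friction and masses are not known exactly. Their poses are not given: they have to be found in the camera images.
- bar_a: one of three plain steel bars, 80 long (x), 65 high (z), standing on a long edge in a slot of the rack. They are 12, 15 and 18 mm thick (along y), one of each, in a new order in the rack each time: which is which must be found by pinching. Origin: centre of its underside, midway through the thickness. 0.49 to 0.73 kg
- bar_b: one of three plain steel bars, 80 long (x), 65 high (z), standing on a long edge in a slot of the rack. They are 12, 15 and 18 mm thick (along y), one of each, in a new order in the rack each time: which is which must be found by pinching. Origin: centre of its underside, midway through the thickness. 0.49 to 0.73 kg
- bar_c: one of three plain steel bars, 80 long (x), 65 high (z), standing on a long edge in a slot of the rack. They are 12, 15 and 18 mm thick (along y), one of each, in a new order in the rack each time: which is which must be found by pinching. Origin: centre of its underside, midway through the thickness. 0.49 to 0.73 kg
- rack: wooden rack fixed to the bench, base 110 (x) by 215 (y) by 12 thick; three slots along its x, at y = -75, 0 and +75 mm, each 24 mm wide between two ridges 14 high. The bars stand loosely on the base, 12 mm above the bench (tops at 77 mm), a few mm off the slot's middle. Origin: centre of its underside, on the bench
- holder: sprung bar holder fixed to the bench: base 175 by 130 by 10 thick; slot 130 long along its x (-65 to +65 mm), its floor 10 mm above the bench, between a fixed cheek at +y and a sprung jaw at -y, both 40 high; end stop across its +x end, -x end open. A seated bar stands lengthwise in the slot, side against the cheek, top 75 mm above the bench. Origin: centre of the slot's length, on the bench
- jaw (a joint): travel (m) of the sprung jaw to holder -y. At 0 its face is at y = -4 mm (slot 8 mm wide); with a bar seated it reads the bar's thickness less 8 mm; most 13 mm. Face upright to 24 mm above the bench, then sloping back 10 mm up to its top at 40 mm, so a bar pressed down wedges it open. Spring 2.5 N at 0, 5 N at 7 mm: a 15 mm bar takes about 6 to 15 N to wedge in, then 5 to 8 N of friction to press on or slide
- slot_floor: the holder's slot floor, a steel strip fixed under the slot, with the holder's axes. Origin: on its top, 10 mm above the bench, at the foot of the fixed cheek's upright face, middle of the slot's length (holder x = 0, y = +4 mm). The cheek's face is upright to 32 mm above the bench, then a lead-in slopes back to y = +9 mm at 40 mm
- end_stop: the holder's end stop, a rigid steel block 12 thick and 60 wide fixed across the slot's +x end, top 46 mm above the bench, with the holder's axes. Origin: on its face towards the slot, at the slot floor's height (holder x = +65, y = 0, 10 mm above the bench). A bar touching it has its origin 40 mm before it, at holder x = +25 mm. Pushed along by its top, a bar noses down on the floor and drags more (10 to 20 N)
- mallet: bystander: wooden mallet lying down, head 60 across and 130 long, handle to 220 mm; origin under the middle of the head
- copper_cup: bystander: copper cup, 72 across, 75 high; origin centre of its underside
- copper_bowl: bystander: copper bowl, 124 across, 50 high; origin centre of its underside
- collar: bystander: brass ring lying flat, 48 across, 12 high; origin centre of its underside
- flux_jar: bystander: small amber jar, 48 across, 60 high; origin centre of its underside
- doming_punch: bystander: standing steel punch, 32 across, 82 high; origin centre of its underside
- hammer: bystander: hammer lying down, about 0.3 m long; origin under it
Things that resemble listed ones, but are neither listed nor needed, are in the scene too. Leave any blue look-alike of the bar_a alone. What is shaped like the bar_c but orange or red is not meant.

How it is judged:
On the way, in this order (a step that is already met when the one before it is completed fails the run):
1. a bar is pressed home on the floor of the holder's slot, at least 10 mm short of the end stop, and bears on the floor with more than 12 N (((z of bar_a in the frame of holder below 0.0125 m and y of bar_a in the frame of holder between -0.03 and 0.02 m and x of bar_a in the frame of holder between -0.06 and 0.04 m and angle between bar_a's own z axis and vertical below 0.06 rad and angle between the x axis of bar_a and the x axis of holder, either way round below 0.05 rad and x of bar_a in the frame of holder below 0.015 m and contact force between slot_floor and bar_a above 12 N) or (z of bar_b in the frame of holder below 0.0125 m and y of bar_b in the frame of holder between -0.03 and 0.02 m and x of bar_b in the frame of holder between -0.06 and 0.04 m and angle between bar_b's own z axis and vertical below 0.06 rad and angle between the x axis of bar_b and the x axis of holder, either way round below 0.05 rad and x of bar_b in the frame of holder below 0.015 m and contact force between slot_floor and bar_b above 12 N) or (z of bar_c in the frame of holder below 0.0125 m and y of bar_c in the frame of holder between -0.03 and 0.02 m and x of bar_c in the frame of holder between -0.06 and 0.04 m and angle between bar_c's own z axis and vertical below 0.06 rad and angle between the x axis of bar_c and the x axis of holder, either way round below 0.05 rad and x of bar_c in the frame of holder below 0.015 m and contact force between slot_floor and bar_c above 12 N))), for 0.3 s.
2. it is slid along the slot, still home, to the end stop (within 2 mm), and bears on it with more than 12 N (((z of bar_a in the frame of holder below 0.0125 m and y of bar_a in the frame of holder between -0.03 and 0.02 m and x of bar_a in the frame of holder between -0.06 and 0.04 m and angle between bar_a's own z axis and vertical below 0.06 rad and angle between the x axis of bar_a and the x axis of holder, either way round below 0.05 rad and x of bar_a in the frame of holder above 0.023 m and contact force between end_stop and bar_a above 12 N) or (z of bar_b in the frame of holder below 0.0125 m and y of bar_b in the frame of holder between -0.03 and 0.02 m and x of bar_b in the frame of holder between -0.06 and 0.04 m and angle between bar_b's own z axis and vertical below 0.06 rad and angle between the x axis of bar_b and the x axis of holder, either way round below 0.05 rad and x of bar_b in the frame of holder above 0.023 m and contact force between end_stop and bar_b above 12 N) or (z of bar_c in the frame of holder below 0.0125 m and y of bar_c in the frame of holder between -0.03 and 0.02 m and x of bar_c in the frame of holder between -0.06 and 0.04 m and angle between bar_c's own z axis and vertical below 0.06 rad and angle between the x axis of bar_c and the x axis of holder, either way round below 0.05 rad and x of bar_c in the frame of holder above 0.023 m and contact force between end_stop and bar_c above 12 N))), for 0.3 s.
At the end, for the whole second after the job is handed in: The 15 mm bar stands in the holder: underside within 2.5 mm of the slot's floor, end within 2 mm of the end stop, upright within 0.06 rad and in line with the slot within 0.05 rad, jaw travel 5.7 to 8.3 mm, at rest; the other two bars stand upright (within 0.15 rad) in the rack (((z of bar_a in the frame of holder below 0.0125 m and y of bar_a in the frame of holder between -0.03 and 0.02 m and x of bar_a in the frame of holder between -0.06 and 0.04 m and angle between bar_a's own z axis and vertical below 0.06 rad and angle between the x axis of bar_a and the x axis of holder, either way round below 0.05 rad and x of bar_a in the frame of holder above 0.023 m and linear speed of bar_a below 0.01 m/s and value of joint jaw between 0.0057 and 0.0083 m and (z of bar_b in the frame of rack between -0.02 and 0.018 m and x of bar_b in the frame of rack between -0.05 and 0.05 m and y of bar_b in the frame of rack between -0.1 and 0.1 m and angle between bar_b's own z axis and vertical below 0.15 rad) and (z of bar_c in the frame of rack between -0.02 and 0.018 m and x of bar_c in the frame of rack between -0.05 and 0.05 m and y of bar_c in the frame of rack between -0.1 and 0.1 m and angle between bar_c's own z axis and vertical below 0.15 rad)) or (z of bar_b in the frame of holder below 0.0125 m and y of bar_b in the frame of holder between -0.03 and 0.02 m and x of bar_b in the frame of holder between -0.06 and 0.04 m and angle between bar_b's own z axis and vertical below 0.06 rad and angle between the x axis of bar_b and the x axis of holder, either way round below 0.05 rad and x of bar_b in the frame of holder above 0.023 m and linear speed of bar_b below 0.01 m/s and value of joint jaw between 0.0057 and 0.0083 m and (z of bar_a in the frame of rack between -0.02 and 0.018 m and x of bar_a in the frame of rack between -0.05 and 0.05 m and y of bar_a in the frame of rack between -0.1 and 0.1 m and angle between bar_a's own z axis and vertical below 0.15 rad) and (z of bar_c in the frame of rack between -0.02 and 0.018 m and x of bar_c in the frame of rack between -0.05 and 0.05 m and y of bar_c in the frame of rack between -0.1 and 0.1 m and angle between bar_c's own z axis and vertical below 0.15 rad)) or (z of bar_c in the frame of holder below 0.0125 m and y of bar_c in the frame of holder between -0.03 and 0.02 m and x of bar_c in the frame of holder between -0.06 and 0.04 m and angle between bar_c's own z axis and vertical below 0.06 rad and angle between the x axis of bar_c and the x axis of holder, either way round below 0.05 rad and x of bar_c in the frame of holder above 0.023 m and linear speed of bar_c below 0.01 m/s and value of joint jaw between 0.0057 and 0.0083 m and (z of bar_a in the frame of rack between -0.02 and 0.018 m and x of bar_a in the frame of rack between -0.05 and 0.05 m and y of bar_a in the frame of rack between -0.1 and 0.1 m and angle between bar_a's own z axis and vertical below 0.15 rad) and (z of bar_b in the frame of rack between -0.02 and 0.018 m and x of bar_b in the frame of rack between -0.05 and 0.05 m and y of bar_b in the frame of rack between -0.1 and 0.1 m and angle between bar_b's own z axis and vertical below 0.15 rad)))); the robot touches nothing.
It fails at once if the slot's floor is loaded with more than 45 N (contact force between slot_floor and anything else above 45 N).
It fails at once if the end stop is loaded with more than 45 N (contact force between end_stop and anything else above 45 N).
It fails at once if a bar of the wrong thickness is pressed into the holder (a bar within 5 mm of the slot's floor with the jaw travel under 4.8 or over 9.6 mm) ((z of bar_a in the frame of holder below 0.015 m and y of bar_a in the frame of holder between -0.03 and 0.02 m and x of bar_a in the frame of holder between -0.06 and 0.04 m and (value of joint jaw below 0.0048 m or value of joint jaw above 0.0096 m)) or (z of bar_b in the frame of holder below 0.015 m and y of bar_b in the frame of holder between -0.03 and 0.02 m and x of bar_b in the frame of holder between -0.06 and 0.04 m and (value of joint jaw below 0.0048 m or value of joint jaw above 0.0096 m)) or (z of bar_c in the frame of holder below 0.015 m and y of bar_c in the frame of holder between -0.03 and 0.02 m and x of bar_c in the frame of holder between -0.06 and 0.04 m and (value of joint jaw below 0.0048 m or value of joint jaw above 0.0096 m))).
It fails at once if a bystander is moved by more than 30 mm (distance of any of mallet, copper_cup, copper_bowl, collar, flux_jar, doming_punch, hammer from where it was at the start of the episode above 0.03 m).
It also fails if it takes over 72 s, if anything falls off the work surface, if the arm or the gripper's body presses on something with over 40 N, if the wrist force passes 120 N, or if a joint passes its speed limit or range.

## Working session

There is one attempt and no reset: what is moved stays moved. The work goes in short steps, Python scripts to look and compute and a tool call to move; the robot and the scene stay as the last step left them, time stands still between calls to the robot, and variables do not carry over. Pictures are saved under pics/ and viewed, at most 10 in all, crops included, and the job is handed in when it is done.

Besides the shell and the picture viewer there is one more tool, called after "Emit:" as name(argument=value, ...) on one line, values as JSON. send_rows: Moves the arm, as the interface text tells. Its arguments: {"type":"object","properties":{"increments":{"type":"array"},"newtons":{"type":"number"}},"required":["increments"]}

```bash
mkdir -p pics; cat > h.py <<'E'
import numpy as np, cv2
from rig import robot
def save(c,n): cv2.imwrite('pics/'+n,c['image'][:,:,::-1])
def cloud(c):
    z=c['range_z']; v,u=np.mgrid[:480,:640]
    P=np.stack([(u-c['cx'])/c['fx']*z,(v-c['cy'])/c['fy']*z,z],-1)
    W=(P-c['t'])@c['R']; W[z==0]=np.nan; return W
E
python3 - <<'E'
from h import *
for n in('top','side'):
    c=robot.camera(n); save(c,n+'0.png'); np.savez(n+'0.npz',**c); print(n,c['fx'],-c['R'].T@c['t'],c['R'])
o=robot.get_obs(); print(o)
E
```

```text
top 569.3628864683561 [0.42091061 0.08998271 1.26399922] [[-2.32153458e-02 -9.99727294e-01 -2.52692373e-03]
 [-9.94449848e-01  2.33520959e-02 -1.02587426e-01]
 [ 1.02618458e-01  1.31296366e-04 -9.94720782e-01]]
side 594.330416479459 [ 0.19119457 -0.58580793  0.9550884 ] [[ 0.88997503 -0.45581749  0.01322343]
 [-0.3473806  -0.69646963 -0.6278987 ]
 [ 0.29541693  0.5542206  -0.77818273]]
{'time': 0.1, 'q': array([ 1.14849383e+00,  5.28379927e-01,  1.43375411e+00, -3.08467452e-05,
        1.18140368e+00, -1.78500024e-01]), 'joint_velocities': array([-0.00050643, -0.00176958, -0.00260506, -0.00122958, -0.00090961,
        0.00127385]), 'joint_torque': array([ 7.94606535e-05, -4.40986454e+01, -1.77151269e+01,  6.35245861e-02,
        5.34506876e-02, -3.35861523e-05]), 'position': array([0.15058638, 0.60593242, 0.22967172]), 'tool_rot': array([ 1.21593671e-01,  9.92579485e-01, -9.33200104e-04, -2.74151208e-04]), 'ft_force': array([ 0.01866446,  0.68019221, -0.07554024]), 'moment': array([-0.02279343, -0.02902956, -0.02163737]), 'grip_force': 0.0, 'grip_width': 0.0869153380985247}
```

View pics/top0.png

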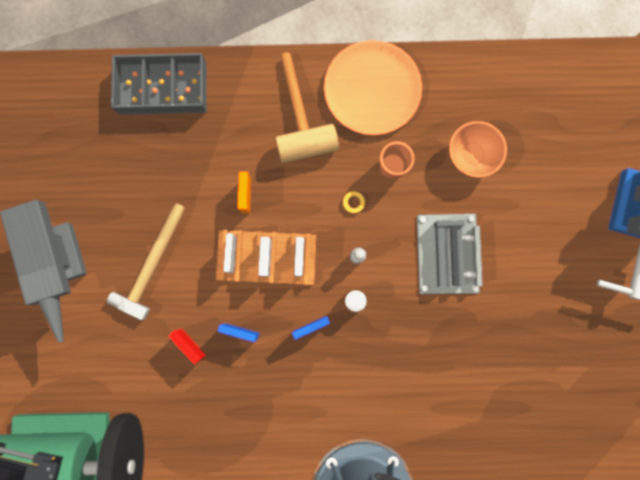

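View pics/side0.png

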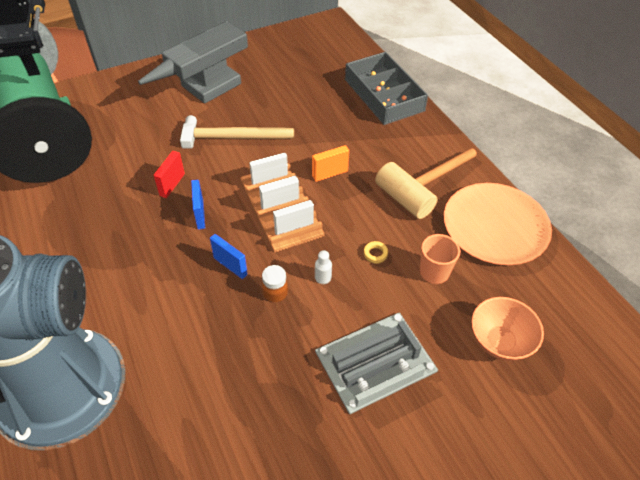

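Candidates are the three light-grey bars in the rack, at top-view pixels (230,253), (264,256) and (300,256). The look-alikes are orange (244,190), red (187,345), and blue (238,332) and (311,328). By the description I take the grey ones. Next I check them and the holder in one close crop.

```bash
python3 - <<'E'
from h import *
c=dict(np.load('top0.npz')); d=dict(np.load('side0.npz'))
A=cv2.resize(c['image'][200:310,205:325],None,fx=3.3,fy=3.3,interpolation=2); B=cv2.resize(c['image'][200:310,400:500],None,fx=3.3,fy=3.3,interpolation=2)
C=cv2.resize(d['image'][305:415,310:445],None,fx=2.2,fy=2.2,interpolation=2); D=cv2.resize(d['image'][145:255,230:350],None,fx=2.2,fy=2.2,interpolation=2)
r1=np.hstack([A,B]);r2=np.hstack([C,D]); w=max(r1.shape[1],r2.shape[1])
p=lambda r:np.pad(r,((0,0),(0,w-r.shape[1]),(0,0)))
cv2.imwrite('pics/crop.png',np.vstack([p(r1[:360]),p(r2[:240])])[:,:,::-1])
W=cloud(c)
# bar tops
im=c['image'].astype(int)
sub=np.zeros((480,640),bool); sub[215:300,205:325]=1
m=sub&(W[...,2]>.062)&(W[...,2]<.1)
n,l,s,ce=cv2.connectedComponentsWithStats(m.astype(np.uint8))
for i in range(1,n):
    if s[i,4]>30:
        P=W[l==i]; r=cv2.minAreaRect((P[:,:2]*1000).astype(np.float32)); print(s[i],np.nanmean(P,0).round(4),np.array(r[0]).round(1),np.array(r[1]).round(1),round(r[2],1),np.percentile(P[:,2],[5,95]).round(4))
# height map of holder in 8mm grid
sub[:]=0; sub[200:310,405:495]=1
P=W[sub]; 
for x in np.arange(.52,.30,-.01):
    row=[]
    for y in np.arange(-.03-.1,-.30,-.01):
        pass
print('Zmap mm rows v step4 cols u step4, u=412..490')
for v in range(208,304,5): print(v,' '.join('%3d'%(1000*W[v,u,2]) for u in range(412,490,4)))
for v,u in((214,418),(214,475),(296,418),(296,480)): print(v,u,W[v,u].round(4))
E
```

```text
[223 233  10  39 260] [0.5127 0.2712 0.0765] [513.4 272. ] [12.8 80.1] 85.7 [0.0675 0.0815]
[258 237  12  39 359] [0.5032 0.1964 0.0769] [503.5 196.9] [18.5 79.7] 86.1 [0.0697 0.0817]
[294 237   9  39 282] [0.5013 0.1239 0.0776] [501.8 124. ] [15.  80.1] 86.5 [0.0733 0.0814]
Zmap mm rows v step4 cols u step4, u=412..490
208   4   2   4   1   0   0   0   1   0   1  -2   0   0   0   6   5   2  -4   2   0
213  -1   0   0   1   6   0  -1   0   0   0   0   0   0  -1  -3   2  -1  -2   1   1
218   6  -2  18  13   8   4   8  11   8   8  11   8   7   7   7  11   4   0   2   2
223   3   1   6   7   5   7  40  44  45  46  45  47  45  44   9   7   3   0   1   2
228   2   3   8   7   7   9  36  41  37  16  34  43  35   3   7  22  37   0  -4  -1
233   1   0   8   7  11   6  31  39  39   9  24  36  39   9   4  19  40   0  -3   5
238   3   5  12   8  11   4  29  41  33   8  33  36  37  24  30  32  41   0   1   2
243   1  -1  12   5   8   8  30  38  33   9  26  39  37  10   6  11  41   5   1   2
248  -3   2   9   9   7   6  24  39  41  11  27  34  38   7  12  14  41  -2   0  -1
253   2   0   9   7   9   6  20  41  40  35  29  36  36   3   8  10  36   1   3   2Traceback (most recent call last):
  File "<stdin>", line 25, in <module>
  File "<stdin>", line 25, in <genexpr>
ValueError: cannot convert float NaN to integer
```

View pics/crop.png

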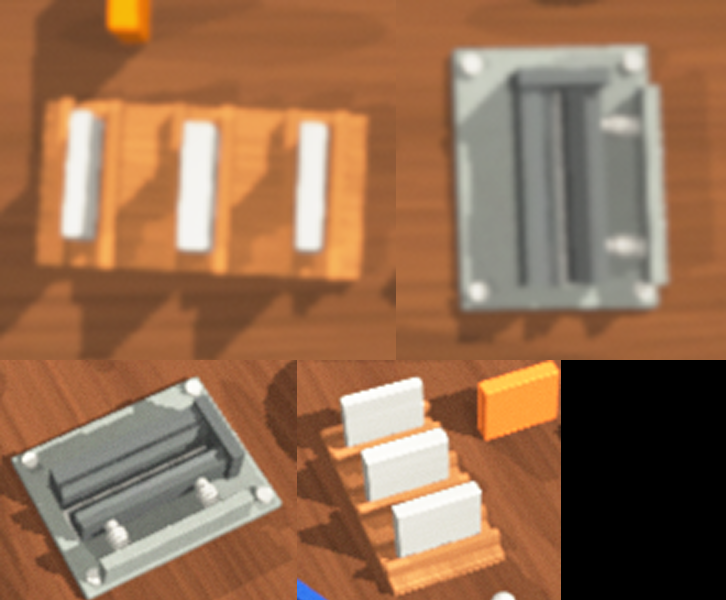

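The crop shows the three grey bars upright in the rack. In the holder, the stop is at the top (world +x), the fixed cheek at left (+y) and the sprung jaw with its springs at right (-y). Depth suggests the bar at (300,256), world (0.502, 0.124), is the 15 mm one, and I'll check that by pinching.

```bash
python3 - <<'E'
from h import *
c=dict(np.load('top0.npz')); W=cloud(c)
print('maxz left region rows>350', np.nanmax(W[350:,:160,2]))
m=np.zeros((480,640),bool); m[:,:200]=1; m&=W[...,2]>.12
P=W[m]; print(np.nanmin(P,0),np.nanmax(P,0)); 
for u,v in((40,450),(110,450),(130,440),(60,430)): print(u,v,W[v,u].round(3))
sub=np.zeros((480,640),bool); sub[205:305,410:495]=1
m=sub&(W[...,2]>.005)&(W[...,2]<.06); m=cv2.morphologyEx(m.astype(np.uint8),cv2.MORPH_OPEN,np.ones((5,5)))
P=W[m>0]; r=cv2.minAreaRect((P[:,:2]*1000).astype(np.float32)); print(r)
m=sub&(W[...,2]>.041)&(W[...,2]<.052); m[235:]=0;P=W[m]; print('stop',P.mean(0), np.percentile(P,[5,95],axis=0))
E
```

```text
maxz left region rows>350 0.3965594007912899
[0.07399316 0.44965828 0.12000652] [0.62474248 0.72526784 0.3965594 ]
40 450 [0.146 0.606 0.177]
110 450 [0.153 0.463 0.214]
130 440 [0.149 0.456 0.127]
60 430 [0.149 0.634 0.031]
((504.6006774902344, -203.10281372070312), (130.2957000732422, 173.7580108642578), 89.54398345947266)
stop [ 0.56410092 -0.20451156  0.04551439] [[ 0.54612305 -0.23398469  0.04136   ]
 [ 0.57355674 -0.17697927  0.04978458]]
```

Emit:
send_rows(increments=[0, 0, 0, 2, -2, 1, 1, 0, 0, 0.05, 3, -3, 1, 1, 0, 0, 0.06, 3, -4, 0, 1, 0, 0, 0.06, 3, -4, 0, 1, 0, 0, 0, 3, -4, 0, 1, 0, 0, 0, 3, -4, 0, 1, 0, 0, 0, 3, -4, 0, 1, 0, 0, 0, 3, -4, 0, 1, 0, 0, 0, 3, -4, 0, 1, 0, 0, 0, 3, -4, 0, 1, 0, 0, 0, 3, -4, 0, 1, 0, 0, 0, 0, -4, 0, 1])

```text
time: 1.1
position: [0.4301, 0.2165, 0.2505]
tool_rot: [0.037, 0.999, 0.001, 0.003]
ft_force: [1.1, -0.9, -0.4]
grip_width: 0.087
grip_force: 0.0
```

Emit:
send_rows(increments=[0, 0, 0, 2.4, -3.1, 0, 1, 0, 0, 0, 2.4, -3.1, 0, 1, 0, 0, 0, 2.4, -3.05, 0, 1, 0, 0, 0, 0, 0, 0, 1, 0, 0, 0, 0, 0, 0, 1])

```text
time: 1.52
position: [0.4975, 0.1236, 0.2497]
tool_rot: [0.039, 0.999, 0.0, -0.0]
ft_force: [-0.6, -0.1, -1.0]
grip_width: 0.087
grip_force: 0.0
```

```bash
python3 - <<'E'
from h import *
o=robot.get_obs(); print(o['time'],o['position'],o['tool_rot'],o['ft_force'])
c=robot.camera('wrist'); save(c,'w1.png'); np.savez('w1.npz',**c); print(-c['R'].T@c['t'],c['R'][2])
W=cloud(c); m=(W[...,2]>.065)&(W[...,2]<.09)
n,l,s,ce=cv2.connectedComponentsWithStats(m.astype(np.uint8))
for i in range(1,n):
    if s[i,4]>300:
        P=W[l==i]; r=cv2.minAreaRect((P[:,:2]*1000).astype(np.float32)); print(s[i],P.mean(0).round(4),r)
E
```

```text
1.5167 [0.49750109 0.12358866 0.24969226] [ 3.89849688e-02  9.99239757e-01  7.69495459e-05 -2.74304897e-04] [-0.62086541 -0.1047213  -0.96539274]
[0.42059301 0.1312374  0.40362449] [ 0.28171098 -0.02171805 -0.95925349]
[ 406  169   31  101 2540] [0.5018 0.1971 0.076 ] ((503.7939147949219, 197.8888397216797), (18.333032608032227, 79.87477111816406), 85.83419036865234)
[ 319  174   20  101 1900] [0.5001 0.1252 0.0765] ((501.9307861328125, 124.9876480102539), (14.912910461425781, 79.89263153076172), 85.86650085449219)
[ 499  174   33  100 2053] [0.5113 0.2714 0.075 ] ((513.097412109375, 272.7854309082031), (13.072864532470703, 79.52006530761719), 85.040771484375)
[159 226  28  26 553] [0.5024 0.0008 0.0755] ((503.796630859375, -1.145127296447754), (18.790428161621094, 19.50635528564453), 41.66508102416992)
```

View pics/w1.png

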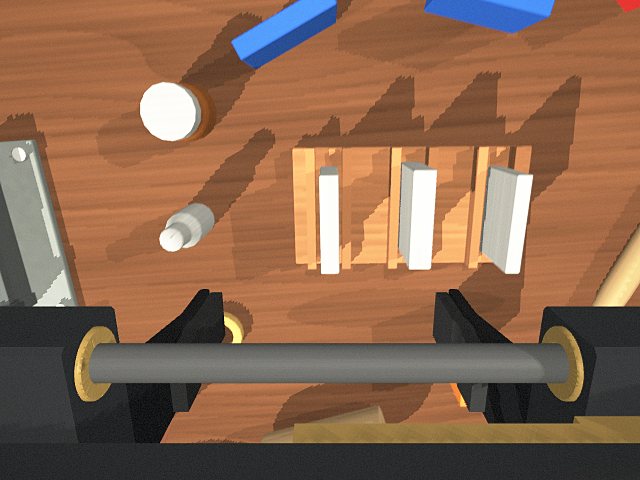

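The wrist picture shows three grey bars in the rack at columns ~330, 418 and 508. The white look-alike near (185,230) is the punch, which stands clear at y≈0. I'll go down on the bar at (330,220) with the gripper half open.

Emit:
send_rows(increments=[0, 0, 0, 0.4, 0.1, -3, 0.5, 0, 0, 0, 0, 0, -3.5, 0.5, 0, 0, 0, 0, 0, -3.5, 0.5, 0, 0, 0, 0, 0, -3, 0.5, 0, 0, 0, 0, 0, -2, 0.5, 0, 0, 0, 0, 0, -1, 0.5, 0, 0, 0, 0, 0, -1, 0.5, 0, 0, 0, 0, 0, -1, 0.5, 0, 0, 0, 0, 0, -1.1, 0.5, 0, 0, 0, 0, 0, 0, 0.5, 0, 0, 0, 0, 0, 0, 0.2, 0, 0, 0, 0, 0, 0, 0.1, 0, 0, 0, 0, 0, 0, 0, 0, 0, 0, 0, 0, 0, 0, 0, 0, 0, 0, 0, 0, 0], newtons=10)

```text
time: 2.82
position: [0.5009, 0.1262, 0.0598]
tool_rot: [0.037, 0.999, -0.0, 0.001]
ft_force: [-0.0, -2.2, 1.3]
grip_width: 0.0181
grip_force: 0.7
```

Emit:
send_rows(increments=[0, 0, 0, 0, 0, 0, 0, 0, 0, 0, 0, 0, 0, 0, 0, 0, 0, 0, 0, 0, 0, 0, 0, 0, 0, 0, 0, 0])

```text
time: 3.15
position: [0.5009, 0.1258, 0.0596]
tool_rot: [0.037, 0.999, -0.0, 0.0]
ft_force: [-0.5, -4.1, 5.6]
grip_width: 0.0158
grip_force: 9.9
```

Emit:
send_rows(increments=[0, 0, 0, 0, 0, 0, 0, 0, 0, 0, 0, 0, 0, 0, 0, 0, 0, 0, 0, 0, 0, 0, 0, 0, 0, 0, 0, 0], newtons=45)

```text
time: 3.48
position: [0.5008, 0.1259, 0.0596]
tool_rot: [0.037, 0.999, -0.0, 0.0]
ft_force: [-0.0, -3.7, 5.9]
grip_width: 0.0145
grip_force: 44.7
```

```bash
python3 - <<'E'
from h import *
for i in range(4):
    robot.camera('wrist'); o=robot.get_obs(); print(o['time'],o['position'],o['ft_force'].round(2),o['moment'].round(2),o['grip_width'],o['grip_force'])
E
```

```text
3.5333 [0.50086429 0.12593294 0.05957757] [-1.01 -4.13  6.03] [-0.8   0.14 -0.03] 0.014550827524402298 44.737184811383486
3.5833 [0.50088185 0.12591483 0.05958799] [-1.37 -4.34  6.62] [-0.84  0.13  0.05] 0.014772587955714712 44.73737329244614
3.6333 [0.50089497 0.12591261 0.05959161] [-0.37 -3.95  5.2 ] [-0.71  0.1  -0.01] 0.015051165328256951 44.73724666982889
3.6833 [0.5008741  0.12591997 0.05958145] [-0.68 -3.61  6.3 ] [-0.77  0.11 -0.01] 0.014862217641896448 44.737284779548645
```

Pinched at about 14.8 mm, which matches the camera widths (14.9 here, 18.3 and 13.1 on the others), so this is the 15 mm bar. I lift it.

Emit:
send_rows(increments=[0, 0, 0, 0, 0, 0, 0, 0, 0, 0, 0, 0, 0.5, 0, 0, 0, 0, 0, 0, 1, 0, 0, 0, 0, 0, 0, 2, 0, 0, 0, 0, 0, 0, 3, 0, 0, 0, 0, 0, 0, 3, 0, 0, 0, 0, 0, 0, 3, 0, 0, 0, 0, 0, -3, 1, 0, 0, 0, 0, 0, -3, 0, 0, 0, 0, 0, 0, -4, 0, 0, 0, 0, 0, 0, -4, 0, 0, 0, 0, 0, 0, -4, 0, 0, 0, 0, 0, 0, -4, 0, 0, 0, 0, 0, 0, -3, 0, 0, 0, 0, 0, 0, 0, 0, 0], newtons=58)

```text
time: 4.93
position: [0.5014, -0.1296, 0.1942]
tool_rot: [0.039, 0.999, -0.002, 0.001]
ft_force: [1.7, 0.4, -5.7]
grip_width: 0.0145
grip_force: 57.7
```

```bash
python3 - <<'E'
from h import *
o=robot.get_obs(); print({k:np.round(v,4) for k,v in o.items()})
c=robot.camera('wrist'); save(c,'w2.png'); np.savez('w2.npz',**c); print(-c['R'].T@c['t'])
c=robot.camera('top'); np.savez('top2.npz',**c)
c=robot.camera('side'); np.savez('side2.npz',**c); cv2.imwrite('pics/side2.png',cv2.resize(c['image'][120:420,250:600],None,fx=2,fy=2)[:,:,::-1])
E
```

```text
{'time': np.float64(4.9333), 'q': array([-0.4675,  0.4335,  1.7403, -0.0029,  0.9639, -1.9579]), 'joint_velocities': array([ 0.0745, -0.0145,  0.0418,  0.0943,  0.0358,  0.0626]), 'joint_torque': array([ -1.439 , -38.3721, -14.4049,  -0.3298,   0.4281,  -0.298 ]), 'position': array([ 0.5014, -0.1296,  0.1942]), 'tool_rot': array([ 0.0394,  0.9992, -0.0019,  0.0013]), 'ft_force': array([ 1.6562,  0.447 , -5.6862]), 'moment': array([ 0.0128, -0.0905,  0.052 ]), 'grip_force': np.float64(57.7108), 'grip_width': np.float64(0.0145)}
[ 0.42407427 -0.12127904  0.34792925]
```

View pics/w2.png

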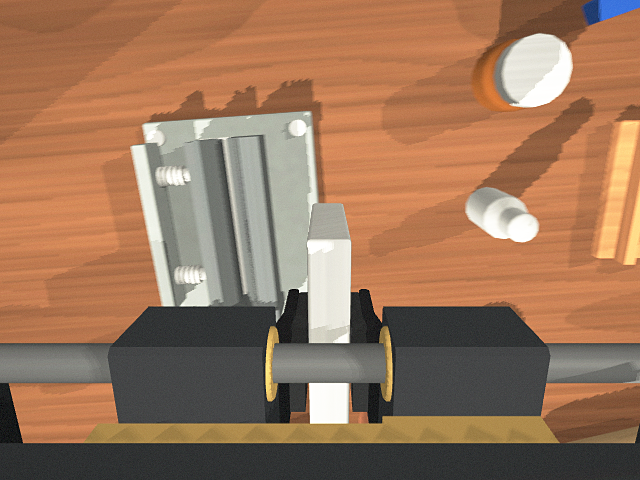

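View pics/side2.png

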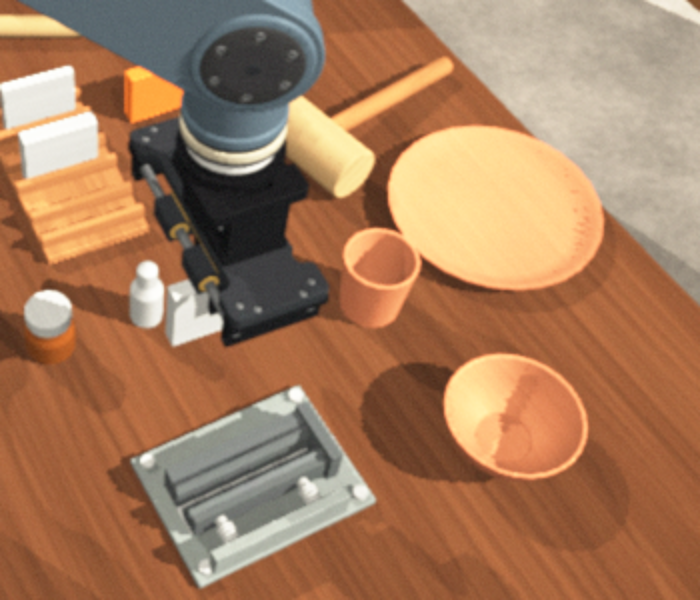

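The bar is held upright, the other two still stand, and the wrist view shows the slot at columns ~228–240 and the held bar's top at 308–352. Now I measure bar-in-hand and slot.

```bash
python3 - <<'E'
from h import *
c=dict(np.load('w2.npz')); W=cloud(c); g=c['image'].astype(int).sum(2)
# bar
for v in range(206,310,10): print(v,[tuple((1000*W[v,u]).round(0)) for u in (316,330,344)])
m=np.zeros((480,640),bool); m[245:290,318:342]=1; P=W[m]; P=P[np.isfinite(P).all(1)]
A=np.c_[P[:,:2],np.ones(len(P))]; k=np.linalg.lstsq(A,P[:,2],rcond=None)[0]; print('top plane slopes',k, P.mean(0))
for nm in('w2','top0'):
    c=dict(np.load(nm+'.npz')); W=cloud(c)
    print(nm,'median z(mm) by y(cols, mm) for x bands')
    m=(W[...,2]<.06)&(W[...,1]<-.13)&(W[...,1]>-.28)
    ys=np.arange(-.240,-.160,.003); print('y   ',' '.join('%4d'%(1000*y+1.5) for y in ys))
    for x in np.arange(.42,.60,.02):
        row=[]
        for y in ys:
            s=m&(abs(W[...,0]-x)<.01)&(W[...,1]>=y)&(W[...,1]<y+.003); row.append('%4d'%(1000*np.median(W[s][:,2])) if s.sum()>2 else '   .')
        print('%.2f'%x,' '.join(row))
c=dict(np.load('top0.npz')); W=cloud(c)
print('z by x over slot sides (top0)')
for y0,y1 in((-.195,-.185),(-.225,-.215),(-.208,-.200)):
    s0=(W[...,1]>y0)&(W[...,1]<y1)&(W[...,2]<.06)
    print(y0,[(round(1000*x),round(1000*np.median(W[s0&(abs(W[...,0]-x)<.002)][:,2]))) for x in np.arange(.41,.60,.004) if (s0&(abs(W[...,0]-x)<.002)).sum()>2])
E
```

```text
206 [(np.float64(463.0), np.float64(-131.0), np.float64(155.0)), (np.float64(463.0), np.float64(-124.0), np.float64(155.0)), (np.float64(495.0), np.float64(-115.0), np.float64(0.0))]
216 [(np.float64(462.0), np.float64(-130.0), np.float64(177.0)), (np.float64(463.0), np.float64(-124.0), np.float64(177.0)), (np.float64(464.0), np.float64(-119.0), np.float64(175.0))]
226 [(np.float64(463.0), np.float64(-130.0), np.float64(192.0)), (np.float64(463.0), np.float64(-124.0), np.float64(194.0)), (np.float64(463.0), np.float64(-119.0), np.float64(193.0))]
236 [(np.float64(463.0), np.float64(-129.0), np.float64(207.0)), (np.float64(463.0), np.float64(-124.0), np.float64(207.0)), (np.float64(464.0), np.float64(-120.0), np.float64(206.0))]
246 [(np.float64(465.0), np.float64(-129.0), np.float64(211.0)), (np.float64(465.0), np.float64(-125.0), np.float64(212.0)), (np.float64(466.0), np.float64(-120.0), np.float64(210.0))]
256 [(np.float64(468.0), np.float64(-129.0), np.float64(212.0)), (np.float64(469.0), np.float64(-125.0), np.float64(211.0)), (np.float64(469.0), np.float64(-120.0), np.float64(2
[... 4790 characters left out ...]
), (530, 39), (534, 38), (538, 37), (542, 40), (546, 41), (550, 39), (554, 39), (558, 38), (562, 43), (566, 47), (570, 48), (574, 45), (582, 9), (586, 8), (590, 10), (594, 0), (598, 1)]
-0.208 [(410, 1), (414, 2), (418, 6), (422, 9), (426, 10), (430, 7), (434, 11), (438, 16), (442, 17), (446, 17), (450, 17), (454, 23), (458, 15), (462, 12), (466, 14), (470, 14), (474, 11), (478, 12), (482, 16), (486, 13), (490, 16), (494, 14), (498, 16), (502, 17), (506, 15), (510, 14), (514, 12), (518, 17), (522, 14), (526, 13), (530, 13), (534, 13), (538, 14), (542, 15), (546, 13), (550, 15), (554, 19), (558, 17), (562, 30), (566, 46), (570, 48), (574, 48), (582, 9), (586, 9), (590, 9), (594, 1), (598, 0)]
```

Emit:
send_rows(increments=[0, 0, 0.035, -0.4, -2.5, 0, 0, 0, 0, 0.035, 0, -2.5, 0, 0, 0, 0, 0, 0, -2.6, -1, 0, 0, 0, 0, 0, 0, -2.5, 0, 0, 0, 0, 0, 0, -2.5, 0, 0, 0, 0, 0, 0, -2.4, 0, 0, 0, 0, 0, 0, 0, 0, 0, 0, 0, 0, 0, 0, 0, 0, 0, 0, 0, 0, 0, 0])

```text
time: 5.83
position: [0.4973, -0.1988, 0.111]
tool_rot: [0.001, 1.0, -0.0, 0.001]
ft_force: [-0.2, -0.9, -5.8]
grip_width: 0.0145
grip_force: 57.7
```

```bash
cat > meas.py <<'E'
from h import *
import sys
n=sys.argv[1]
o=robot.get_obs(); print({k:np.round(o[k],4) for k in('time','position','tool_rot','ft_force','moment','grip_width')})
c=robot.camera('wrist'); save(c,n+'.png'); np.savez(n+'.npz',**c); W=cloud(c)
y0=o['position'][1]; zt=o['position'][2]+.017
m=(abs(W[...,2]-zt)<.006)&(abs(W[...,1]-y0)<.02)&(W[...,0]<o['position'][0]-.012)&(W[...,0]>o['position'][0]-.06)
for x in np.arange(.455,.49,.005):
    s=m&(abs(W[...,0]-x)<.0025); 
    if s.sum()>5: y=W[s][:,1]; print('bar x%.3f y %.4f..%.4f mid %.4f'%(x,y.min(),y.max(),(y.min()+y.max())/2))
ys=np.arange(-.222,-.18,.002); print('y   ',' '.join('%4d'%(1000*y+1) for y in ys))
for x in np.arange(.434,.47,.006):
    row=[]
    for y in ys:
        s=(W[...,2]<.05)&(abs(W[...,0]-x)<.003)&(W[...,1]>=y)&(W[...,1]<y+.002); row.append('%4d'%(1000*np.median(W[s][:,2])) if s.sum()>2 else '   .')
    print('%.3f'%x,' '.join(row))
E
python3 meas.py w3
```

```text
{'time': np.float64(5.8333), 'position': array([ 0.4973, -0.1988,  0.111 ]), 'tool_rot': array([ 1.1e-03,  1.0e+00, -2.0e-04,  5.0e-04]), 'ft_force': array([-0.2438, -0.8823, -5.7739]), 'moment': array([-0.0391, -0.0349,  0.0163]), 'grip_width': np.float64(0.0145)}
bar x0.460 y -0.2045..-0.1899 mid -0.1972
bar x0.465 y -0.2045..-0.1899 mid -0.1972
bar x0.470 y -0.2046..-0.1898 mid -0.1972
bar x0.475 y -0.2047..-0.1898 mid -0.1972
bar x0.480 y -0.2044..-0.1897 mid -0.1970
bar x0.485 y -0.2044..-0.1896 mid -0.1970
y    -221 -219 -217 -215 -213 -211 -209 -207 -205 -203 -200 -198 -196 -194 -192 -190 -188 -186 -184 -182 -180 -178
0.434   35   37   38   37   34   30   27   24   10    9    9    9   32   35   38   37   36   39   38   39   39   38
0.440   36   37   39   37   34   31   28   25    9   10    9    9   33   36   39   38   37   39   39   39   39   39
0.446   36   37   39   38   34   31   28   25    9    9    9    9   33   36   39   38   37   39   39   39   39   39
0.452   36   37   39   38   34   31   28   24    9    9    9    9   33   36   39   38   37   39   39   39   39   39
0.458   36   38   38   38   34   31   28   24    9    9    9    9   33   36   39   38   37   39   39   39   39   39
0.464   36   38   39   37   34   31   28   24    9    9    9   10   33   36   38   38   37   39   39   39   39   39
```

View pics/w3.png

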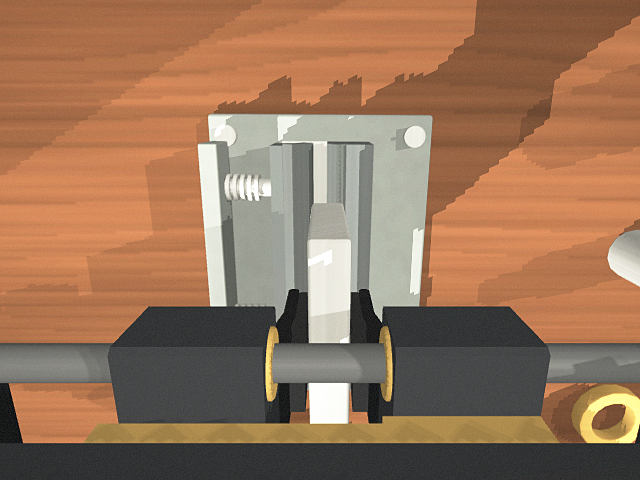

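The bar is aligned with the slot, with the bar's near end at columns 310–350 and the slot at 312–330. It needs about 7.5 mm toward the jaw (-y), then down.

Emit:
send_rows(increments=[0, 0, 0, 0, -0.4, 0, 0, 0, 0, 0, 0, -0.35, 0, 0, 0, 0, 0, 0, 0, -0.6, 0, 0, 0, 0, 0, 0, -0.6, 0, 0, 0, 0, 0, 0, -0.4, 0, 0, 0, 0, 0, 0, 0, 0, 0, 0, 0, 0, 0, 0, 0, 0, 0, 0, 0, 0, 0, 0])

```text
time: 6.55
position: [0.4964, -0.2071, 0.0939]
tool_rot: [0.002, 1.0, 0.0, -0.0]
ft_force: [-0.2, -0.3, -6.3]
grip_width: 0.015
grip_force: 57.7
```

```bash
python3 meas.py w4
```

```text
{'time': np.float64(6.55), 'position': array([ 0.4964, -0.2071,  0.0939]), 'tool_rot': array([ 1.9e-03,  1.0e+00,  1.0e-04, -2.0e-04]), 'ft_force': array([-0.177 , -0.2554, -6.2787]), 'moment': array([ 0.0088, -0.0147,  0.007 ]), 'grip_width': np.float64(0.015)}
bar x0.455 y -0.2109..-0.2045 mid -0.2077
bar x0.460 y -0.2128..-0.1981 mid -0.2054
bar x0.465 y -0.2127..-0.1981 mid -0.2054
bar x0.470 y -0.2128..-0.1980 mid -0.2054
bar x0.475 y -0.2128..-0.1979 mid -0.2054
bar x0.480 y -0.2126..-0.1979 mid -0.2052
bar x0.485 y -0.2127..-0.1979 mid -0.2053
y    -221 -219 -217 -215 -213 -211 -209 -207 -205 -203 -200 -198 -196 -194 -192 -190 -188 -186 -184 -182 -180 -178
0.434   35   37   38   36   34   30   28   25    9    9    9    9   31   35   38   37   36   39   39   38   39   38
0.440   36   37   38   38   34   31   28   25    9    9    9   10   33   36   39   38   37   39   39   39   39   39
0.446   36   38   39   37   34   31   28   24    9    9    9   10   33   36   39   38   37   39   39   39   39   39
0.452   36   37   39   38   34   31   28   24    9    9    9    9   33   36   39   38   37   39   39   39   39   39
0.458   36   38   39   37   34   31   28   25    9    9    9    9   33   37   39   38   37   39   39   39   39   39
0.464   36   38   39   38    .    .   27   10    9    9    9    9   33   36   39   38   37   39   39   39   39   39
```

Emit:
send_rows(increments=[0, 0, 0, 0, 0, -0.4, 0, 0, 0, 0, 0, 0, -0.4, 0, 0, 0, 0, 0, 0, -0.3, 0, 0, 0, 0, 0, 0, -0.3, 0, 0, 0, 0, 0, 0, -0.3, 0, 0, 0, 0, 0, 0, 0, 0])

```text
time: 7.1
position: [0.4968, -0.2072, 0.0773]
tool_rot: [0.002, 1.0, -0.0, 0.0]
ft_force: [0.4, 1.1, -1.2]
grip_width: 0.0146
grip_force: 57.7
```

Emit:
send_rows(increments=[0, 0, 0, 0, 0, -0.3, 0, 0, 0, 0, 0, 0, -0.3, 0, 0, 0, 0, 0, 0, -0.3, 0, 0, 0, 0, 0, 0, -0.2, 0, 0, 0, 0, 0, 0, 0, 0])

```text
time: 7.52
position: [0.4969, -0.2073, 0.0656]
tool_rot: [0.002, 1.0, -0.0, 0.0]
ft_force: [1.4, 1.0, -3.7]
grip_width: 0.0144
grip_force: 57.7
```

Emit:
send_rows(increments=[0, 0, 0, 0, 0, -0.2, 0, 0, 0, 0, 0, 0, -0.2, 0, 0, 0, 0, 0, 0, -0.1, 0, 0, 0, 0, 0, 0, 0, 0])

```text
time: 7.85
position: [0.4966, -0.2073, 0.0607]
tool_rot: [0.002, 1.0, -0.0, 0.0]
ft_force: [0.3, 0.8, -4.1]
grip_width: 0.0148
grip_force: 57.8
```

Emit:
send_rows(increments=[0, 0, 0, 0, 0, -0.1, 0, 0, 0, 0, 0, 0, -0.1, 0, 0, 0, 0, 0, 0, 0, 0])

```text
time: 8.1
position: [0.4965, -0.2073, 0.059]
tool_rot: [0.002, 1.0, -0.0, -0.0]
ft_force: [0.8, 0.2, -2.5]
grip_width: 0.0145
grip_force: 57.8
```

Emit:
send_rows(increments=[0, 0, 0, 0, 0, -0.05, 0, 0, 0, 0, 0, 0, -0.05, 0, 0, 0, 0, 0, 0, 0, 0])

```text
time: 8.35
position: [0.4965, -0.2073, 0.0582]
tool_rot: [0.002, 1.0, -0.0, 0.0]
ft_force: [0.0, -0.0, -0.7]
grip_width: 0.0149
grip_force: 57.8
```

Emit:
send_rows(increments=[0, 0, 0, 0, 0, -0.05, 0, 0, 0, 0, 0, 0, -0.05, 0, 0, 0, 0, 0, 0, 0, 0])

```text
time: 8.6
position: [0.4965, -0.2073, 0.0576]
tool_rot: [0.002, 1.0, -0.0, 0.0]
ft_force: [-0.5, 0.8, 3.6]
grip_width: 0.0149
grip_force: 57.8
```

Emit:
send_rows(increments=[0, 0, 0, 0, 0, -0.05, 0, 0, 0, 0, 0, 0, -0.05, 0, 0, 0, 0, 0, 0, 0, 0])

```text
time: 8.85
position: [0.4965, -0.2073, 0.0576]
tool_rot: [0.002, 1.0, -0.0, 0.0]
ft_force: [-2.6, 0.8, 11.6]
grip_width: 0.0149
grip_force: 57.8
```

Emit:
send_rows(increments=[0, 0, 0, 0, 0, -0.06, 0, 0, 0, 0, 0, 0, -0.06, 0, 0, 0, 0, 0, 0, 0, 0, 0, 0, 0, 0, 0, 0, 0])

```text
time: 9.18
position: [0.4966, -0.2074, 0.0575]
tool_rot: [0.002, 1.0, -0.0, 0.0]
ft_force: [-3.3, 1.4, 20.5]
grip_width: 0.0145
grip_force: 57.8
```

Emit:
send_rows(increments=[0, 0, 0, 0, 0, -0.03, 0, 0, 0, 0, 0, 0, 0, 0, 0, 0, 0, 0, 0, 0, 0, 0, 0, 0, 0, 0, 0, 0, 0, 0, 0, 0, 0, 0, 0, 0, 0, 0, 0, 0, 0, 0, 0, 0, 0, 0, 0, 0, 0, 0, 0, 0, 0, 0, 0, 0])

```text
time: 9.85
position: [0.4966, -0.2074, 0.0575]
tool_rot: [0.002, 1.0, -0.001, 0.0]
ft_force: [-4.2, 1.2, 22.0]
grip_width: 0.0147
grip_force: 57.8
```

```bash
python3 - <<'E'
from h import *
o=robot.get_obs(); print({k:np.round(o[k],4) for k in('time','position','tool_rot','ft_force','moment')})
W=cloud(robot.camera('wrist')); x=W[...,0]; m=(abs(W[...,1]+.206)<.005)&(x>.46)&(x<.48)&(W[...,2]>.06)
print('top z',np.median(W[m][:,2])); P=W[m];print(np.polyfit(P[:,0],P[:,2],1))
m=(abs(W[...,1]+.206)<.005)&(x<.47)&(x>.44)&(W[...,2]>.04)&(W[...,2]<.068); print('end x',np.median(x[m]))
E
```

```text
{'time': np.float64(9.85), 'position': array([ 0.4966, -0.2074,  0.0575]), 'tool_rot': array([ 1.7e-03,  1.0e+00, -5.0e-04,  5.0e-04]), 'ft_force': array([-4.1969,  1.1867, 21.9823]), 'moment': array([ 0.4512,  0.7606, -0.2029])}
top z 0.137344884009633
[ 1.16016954 -0.41530903]
end x 0.4578688543374569
```

The bar is home: the TCP is 2.1 mm lower than at the rack, matching the two floor heights, and it has borne firmly for over half a second. Now I ease off and slide.

Emit:
send_rows(increments=[0, 0, 0, 0, 0, 0.1, 0, 0, 0, 0, 0, 0, 0.1, 0, 0, 0, 0, 0, 0, 0, 0, 0, 0, 0, 0.2, 0, 0, 0, 0, 0, 0, 0.2, 0, 0, 0, 0, 0, 0, 0.2, 0, 0, 0, 0, 0, 0, 0.2, 0, 0, 0, 0, 0, 0, 0, 0, 0, 0])

```text
time: 10.57
position: [0.4972, -0.2072, 0.0577]
tool_rot: [-0.0, 1.0, 0.001, -0.008]
ft_force: [-20.2, -7.3, 21.6]
grip_width: 0.0146
grip_force: 57.8
```

Emit:
send_rows(increments=[0, 0, 0, 0, 0, 0.1, 0, 0, 0, 0, 0, 0, 0.1, 0, 0, 0, 0, 0, 0, 0, 0])

```text
time: 10.82
position: [0.4975, -0.2072, 0.058]
tool_rot: [0.0, 1.0, 0.001, -0.007]
ft_force: [-15.8, -9.0, 8.4]
grip_width: 0.0146
grip_force: 57.8
```

```bash
python3 - <<'E'
from h import *
o=robot.get_obs(); print({k:np.round(o[k],4) for k in('time','position','tool_rot','ft_force','moment')})
E
python3 meas.py w5
```

```text
{'time': np.float64(10.8167), 'position': array([ 0.4975, -0.2072,  0.058 ]), 'tool_rot': array([ 2.0e-04,  1.0e+00,  1.1e-03, -7.2e-03]), 'ft_force': array([-15.8132,  -9.0362,   8.3751]), 'moment': array([-1.4597,  2.8654, -0.3203])}
{'time': np.float64(10.8167), 'position': array([ 0.4975, -0.2072,  0.058 ]), 'tool_rot': array([ 2.0e-04,  1.0e+00,  1.1e-03, -7.2e-03]), 'ft_force': array([-15.8132,  -9.0362,   8.3751]), 'moment': array([-1.4597,  2.8654, -0.3203]), 'grip_width': np.float64(0.0146)}
bar x0.460 y -0.2128..-0.1978 mid -0.2053
bar x0.465 y -0.2125..-0.1979 mid -0.2052
bar x0.470 y -0.2126..-0.1979 mid -0.2053
bar x0.475 y -0.2127..-0.1982 mid -0.2054
bar x0.480 y -0.2127..-0.1981 mid -0.2054
bar x0.485 y -0.2128..-0.1980 mid -0.2054
y    -221 -219 -217 -215 -213 -211 -209 -207 -205 -203 -200 -198 -196 -194 -192 -190 -188 -186 -184 -182 -180 -178
0.434   35   32   29   25   10    9    9    9    9    9    9    9   31   35   38   37   36   39   39   39   39   39
0.440   36   33   29   27   19    9    9    9    9    9    9   10   33   36   39   38   37   39   39   39   39   39
0.446   36   33   29   26   15    9    9    9    9    9    9   10   33   36   39   38   37   39   39   39   39   39
0.452   36   32   29   26   10    9    9    9    9    9    9   10   33   36   39   38   37   39   39   39   39   39
0.458   35   32   29   26   23   27   26   27   27   27   27   24   33   37   39   38   37   39   39   39   39   39
0.464   35   32   29   26   24    .    .    .    .    .    .    .   34   36   39   38   37   39   39   39   39   39
```

Emit:
send_rows(increments=[0, 0, 0, 0.1, 0, 0.05, 0, 0, 0, 0, 0.1, 0, 0.05, 0, 0, 0, 0, 0.1, 0, 0, 0, 0, 0, 0, 0, 0, 0, 0])

```text
time: 11.2
position: [0.498, -0.2071, 0.0583]
tool_rot: [-0.0, 1.0, 0.002, -0.01]
ft_force: [-21.0, -10.4, 7.1]
grip_width: 0.0146
grip_force: 57.8
```

Emit:
send_rows(increments=[0, -0.01, 0, 0, -0.1, 0, 0, 0, -0.01, 0, 0, -0.1, 0, 0, 0, 0, 0, 0, -0.1, 0, 0, 0, 0, 0, 0, 0, 0, 0])

```text
time: 11.53
position: [0.5005, -0.2075, 0.0576]
tool_rot: [0.001, 1.0, 0.004, 0.002]
ft_force: [-10.6, -1.5, 2.3]
grip_width: 0.0147
grip_force: 57.8
```

Emit:
send_rows(increments=[0, 0, 0, 0.2, 0, 0, 0, 0, 0, 0, 0.2, 0, 0, 0, 0, 0, 0, 0.2, 0, 0, 0, 0, 0, 0, 0.2, 0, 0, 0, 0, 0, 0, 0.2, 0, 0, 0, 0, 0, 0, 0, 0, 0, 0])

```text
time: 12.03
position: [0.5018, -0.2073, 0.0582]
tool_rot: [-0.001, 1.0, 0.005, -0.007]
ft_force: [-32.5, -9.5, 18.3]
grip_width: 0.0147
grip_force: 57.9
```

Emit:
send_rows(increments=[0, -0.01, 0, 0, -0.1, 0.1, 0, 0, -0.01, 0, 0, -0.1, 0.1, 0, 0, 0, 0, 0, -0.05, 0, 0, 0, 0, 0, 0, 0, 0, 0])

```text
time: 12.37
position: [0.5121, -0.2085, 0.059]
tool_rot: [0.002, 1.0, 0.005, 0.014]
ft_force: [-4.3, 5.0, -3.8]
grip_width: 0.0144
grip_force: 57.8
```

Emit:
send_rows(increments=[0, 0.01, 0, 0.15, 0.1, -0.05, 0, 0, 0, 0, 0.15, 0, -0.05, 0, 0, 0, 0, 0.15, 0, 0, 0, 0, 0, 0, 0, 0, 0, 0])

```text
time: 12.7
position: [0.5162, -0.2078, 0.0579]
tool_rot: [0.001, 1.0, 0.004, 0.008]
ft_force: [-6.0, 3.3, -3.6]
grip_width: 0.0146
grip_force: 57.8
```

Emit:
send_rows(increments=[0, 0, 0, 0.15, 0, 0, 0, 0, 0, 0, 0.15, 0, 0, 0, 0, 0, 0, 0.1, 0, 0, 0, 0, 0, 0, 0, 0, 0, 0])

```text
time: 13.03
position: [0.5191, -0.2078, 0.0577]
tool_rot: [0.001, 1.0, 0.004, 0.007]
ft_force: [-7.7, 1.6, -2.6]
grip_width: 0.0143
grip_force: 57.8
```

Emit:
send_rows(increments=[0, 0, 0, 0.1, 0, 0, 0, 0, 0, 0, 0.1, 0, 0, 0, 0, 0, 0, 0.1, 0, 0, 0, 0, 0, 0, 0, 0, 0, 0])

```text
time: 13.37
position: [0.5215, -0.2078, 0.0577]
tool_rot: [0.001, 1.0, 0.005, 0.006]
ft_force: [-8.6, 1.7, -1.8]
grip_width: 0.0148
grip_force: 57.8
```

Emit:
send_rows(increments=[0, 0, 0, 0.1, 0, 0, 0, 0, 0, 0, 0.1, 0, 0, 0, 0, 0, 0, 0, 0, 0, 0])

```text
time: 13.62
position: [0.5215, -0.2077, 0.0576]
tool_rot: [0.001, 1.0, 0.005, 0.004]
ft_force: [-13.9, -0.7, 0.8]
grip_width: 0.0144
grip_force: 57.8
```

Emit:
send_rows(increments=[0, 0, 0, 0.1, -0.03, 0, 0, 0, 0, 0, 0.1, -0.03, 0.02, 0, 0, -0.005, 0, 0.1, -0.03, 0.02, 0, 0, 0, 0, 0.1, -0.03, 0.02, 0, 0, 0, 0, 0, 0, 0, 0])

```text
time: 14.03
position: [0.5216, -0.2077, 0.0577]
tool_rot: [0.0, 1.0, 0.006, 0.003]
ft_force: [-20.6, -1.5, 4.8]
grip_width: 0.0142
grip_force: 57.8
```

Emit:
send_rows(increments=[0, 0, 0, 0.1, -0.03, 0.03, 0, 0, 0, 0, 0.1, -0.03, 0.03, 0, 0, -0.005, 0, 0.1, -0.03, 0.03, 0, 0, 0, 0, 0.1, -0.03, 0.02, 0, 0, 0, 0, 0, 0, 0, 0])

```text
time: 14.45
position: [0.5217, -0.2078, 0.0577]
tool_rot: [-0.0, 1.0, 0.008, 0.001]
ft_force: [-28.2, -3.0, 3.5]
grip_width: 0.0149
grip_force: 57.8
```

```bash
python3 - <<'E'
from h import *
o=robot.get_obs(); print({k:np.round(o[k],4) for k in('time','position','tool_rot','ft_force','moment')})
W=cloud(robot.camera('wrist')); x=W[...,0]
m=(abs(W[...,1]+.206)<.004)&(x<.50)&(x>.46)&(W[...,2]>.03)&(W[...,2]<.068); print('end x',np.median(x[m]),np.polyfit(W[m][:,2],x[m],1)[0],m.sum())
m=(abs(W[...,1]+.206)<.005)&(x>.484)&(x<.503)&(W[...,2]>.066)&(W[...,2]<.085); P=W[m]; print('top',np.median(P[:,2]),np.polyfit(P[:,0],P[:,2],1)[0],m.sum())
E
```

```text
{'time': np.float64(14.45), 'position': array([ 0.5217, -0.2078,  0.0577]), 'tool_rot': array([-4.0e-04,  1.0e+00,  8.0e-03,  1.2e-03]), 'ft_force': array([-28.2048,  -3.0152,   3.489 ]), 'moment': array([-0.7148,  4.8838, -0.2926])}
end x 0.48279857723183994 0.0005705313088539363 478
top 0.07494502522692688 0.0025003368862101015 1570
```

The bar is at the stop, home and level (top 74.9 mm, slope 0.003). I push slightly firmer and hold.

Emit:
send_rows(increments=[0, 0, 0, 0.1, -0.03, 0.02, 0, 0, 0, 0, 0.06, -0.03, 0, 0, 0, 0, 0, 0, 0, 0, 0, 0, 0, 0, 0, 0, 0, 0, 0, 0, 0, 0, 0, 0, 0, 0, 0, 0, 0, 0, 0, 0, 0, 0, 0, 0, 0, 0, 0, 0, 0, 0, 0, 0, 0, 0, 0, 0, 0, 0, 0, 0, 0])

```text
time: 15.25
position: [0.5218, -0.2078, 0.0578]
tool_rot: [-0.001, 1.0, 0.009, -0.0]
ft_force: [-30.6, -2.7, 5.7]
grip_width: 0.0144
grip_force: 57.9
```

Emit:
send_rows(increments=[0, 0, 0, -0.2, 0.04, -0.02, 0, 0, 0.005, 0, -0.2, 0.05, -0.03, 0, 0, 0, 0, -0.2, 0.05, -0.03, 0, 0, 0.005, 0, -0.2, 0.05, -0.03, 0, 0, 0, 0, 0, 0, 0, 0, 0, 0, 0, 0, 0, 0, 0])

```text
time: 15.75
position: [0.5216, -0.2078, 0.0578]
tool_rot: [0.001, 1.0, 0.006, 0.003]
ft_force: [-15.3, -0.2, -0.1]
grip_width: 0.0146
grip_force: 57.8
```

Emit:
send_rows(increments=[0, 0, 0, -0.2, 0.03, -0.02, 0, 0, 0, 0, -0.2, 0, -0.02, 0, 0, 0, 0, 0, 0, 0, 0, 0, 0, 0, 0, 0, 0, 0])

```text
time: 16.08
position: [0.5213, -0.2079, 0.0577]
tool_rot: [0.001, 1.0, 0.005, 0.007]
ft_force: [-6.5, 3.1, -4.8]
grip_width: 0.0142
grip_force: 57.8
```

Emit:
send_rows(increments=[0, 0, 0, 0, 0, 0, 0.25, 0, 0, 0, 0, 0, 0, 0.4, 0, 0, 0, 0, 0, 0, 0.4, 0, 0, 0, 0, 0, 0, 0.4, 0, 0, 0, 0, 0, 0, 0.4, 0, 0, 0, 0, 0, 0, 0.4, 0, 0, 0, 0, 0, 0.5, 0.4, 0, 0, 0, 0, 0, 1, 0.4, 0, 0, 0, 0, 0, 2, 0.4, 0, 0, 0, 0, 0, 3, 0.4, 0, 0, 0, 0, 0, 4, 0.4, 0, 0, 0, 0, 0, 4, 0.4, 0, 0, 0, -3, 0, 0, 0.4, 0, 0, 0, -3, 0, 0, 0.4, 0, 0, 0, 0, 0, 0, 0.4])

```text
time: 17.33
position: [0.4634, -0.2105, 0.2072]
tool_rot: [0.002, 1.0, 0.001, 0.013]
ft_force: [-0.6, 0.6, -0.2]
grip_width: 0.0348
grip_force: 0.0
```

```bash
python3 - <<'E'
from h import *
o=robot.get_obs(); print({k:np.round(o[k],4) for k in('time','position','ft_force','grip_width')})
c=robot.camera('wrist'); save(c,'w6.png'); W=cloud(c)
for nm,y0 in(('holder',-.206),('b2',.197),('b1',.272)):
    if nm!='holder': W=cloud(robot.camera('side'))
    m=(W[...,2]>.066)&(W[...,2]<.085)&(abs(W[...,1]-y0)<.025)&(W[...,0]>.43)&(W[...,0]<.60)
    P=W[m]; print(nm,m.sum(),np.median(P[:,2]),cv2.minAreaRect((P[:,:2]*1000).astype(np.float32)))
E
```

```text
{'time': np.float64(17.3333), 'position': array([ 0.4634, -0.2105,  0.2072]), 'ft_force': array([-0.6433,  0.6045, -0.244 ]), 'grip_width': np.float64(0.0348)}
holder 1865 0.07474073069645253 ((517.033203125, -206.18759155273438), (14.850318908691406, 70.0005111694336), 89.51471710205078)
b2 247 0.07529225491888071 ((492.5138244628906, 196.16696166992188), (21.760997772216797, 57.97502136230469), 87.01206970214844)
b1 37 0.07242638062803916 ((481.0189514160156, 272.3838806152344), (13.703855514526367, 14.855579376220703), 84.51771545410156)
```

View pics/w6.png

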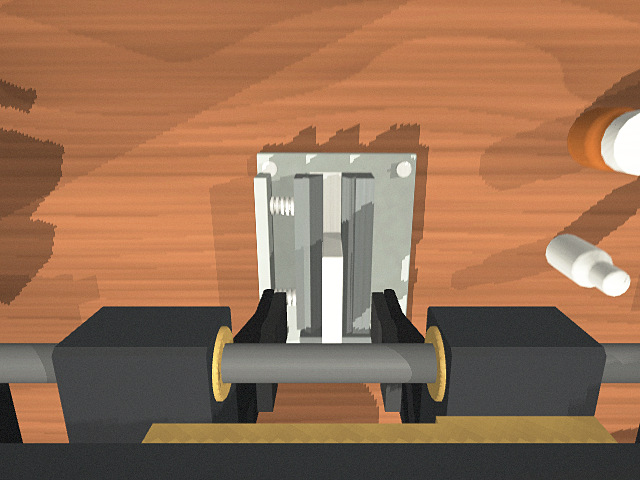

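The picture shows the bar standing home in the slot at columns 322–342, reaching up to the stop, with the gripper clear. A quick repeat of the end-face measurement, then I hand in.

```bash
python3 - <<'E'
from h import *
W=cloud(robot.camera('wrist')); x=W[...,0]
m=(abs(W[...,1]+.206)<.004)&(x<.50)&(x>.46)&(W[...,2]>.03)&(W[...,2]<.068); e=np.median(x[m]); print('end x',e)
if e>.4815: print(robot.hand_in())
E
```

```text
end x 0.48276969372833367
the job is handed in; nothing more can be done
None
```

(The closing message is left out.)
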